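# Tip the pump cover over onto the assembly plate

## Task

The teal pump cover lies teal side up on the bench, propped on its dowels: without gripping it or picking it up, push it with the fingertips against the near edge of the steel plate until it tips up on edge there, and tip it on over so that it falls onto the plate with its bare-metal side and brass dowels facing up. Then push it further until the whole cover lies flat on the plate, none of it overhanging, and take the hand away. Push gently, and leave the seal ring on the plate and the other parts and tools where they are.

Things in the scene. Friction and masses are not known exactly. Their poses are not given: they have to be found in the camera images.
- cover: Loose pump cover, 0.21 to 0.34 kg: teal flange 100 x 100 x 8 mm; its bare-metal inside face has a low round boss (44 mm across, 4 mm) and, near the two corners at its -x edge, two brass dowels 8 mm thick, 18 mm long, 42 mm either side of the middle. Starts teal face up, propped by the dowels: -x edge raised 20 mm, +x edge on the bench. Origin: centre of the inside face; z out through the teal face.
- plate: Fixed flat steel plate on the bench, 170 mm (x) by 300 mm (y), 16 mm thick. Origin: centre of its underside, on the bench; x points away from the robot across the plate (yawed up to 0.3 rad), z up. The cover starts on the bench before its near (-x) edge, with its +x edge 10 to 45 mm (a little less when skewed) from it and skewed up to 0.2 rad.
- plate_edge (a point): Middle of the plate's near upper edge (85 mm to the plate's -x, 16 mm above the bench). Below it the plate's side is an upright wall, 16 mm high and 300 mm long, facing the cover and the robot.
- corner0 (a point): Corner of the cover's flange at the cover's own -x, -y, at mid thickness of the flange (4 mm along the cover's z from its origin, 50 mm along x and y).
- corner1 (a point): Corner of the cover's flange at the cover's own -x, +y, at mid thickness of the flange (4 mm along the cover's z from its origin, 50 mm along x and y).
- corner2 (a point): Corner of the cover's flange at the cover's own +x, +y, at mid thickness of the flange (4 mm along the cover's z from its origin, 50 mm along x and y).
- corner3 (a point): Corner of the cover's flange at the cover's own +x, -y, at mid thickness of the flange (4 mm along the cover's z from its origin, 50 mm along x and y).
- seal_ring: Dark steel seal ring, 34 mm across, 16 mm tall, standing on the plate near its left (+y) end. Leave alone. Origin: centre of its underside.
- impeller: Brass pump impeller, a finned disc 70 mm across, 20 mm tall with its hub, lying on the bench on the right (-y) side of the cover. Leave alone. Origin: centre of its underside.
- housing: Teal open pump housing, 108 mm across, 75 mm tall, with a side port reaching 98 mm along its +x. Leave alone. Origin: centre of its underside.
- meter: Yellow and black multimeter lying flat, 180 x 88 x 40 mm. Leave alone. Origin: centre of its underside.
- screwdriver: Yellow-handled screwdriver lying on the right of the bench. Leave alone. Origin: centre of its underside (as it lies, it lies along its own x).
- spanner: Steel spanner lying on the left of the bench. Leave alone. Origin: centre of its underside (as it lies, it lies along its own x).
There are look-alikes about, which are no part of the job. There is more than one size of the cover; the job needs the largest.

How it is judged:
By the outcome, as a careful person would: the job done as asked, in the order asked, and still so for the second after the job is handed in, with the robot touching nothing.
It also fails if it takes over 51 s, if anything falls off the work surface, if the arm or the gripper's body presses on something with over 40 N, if the wrist force passes 120 N, or if a joint passes its speed limit or range.

## Robot

A 7-joint arm with a two-finger parallel gripper is mounted at the origin on the work surface. World frame = base frame: x ahead of the robot, y to its left, z up, the work surface at z = 0. Lengths are in m, angles in rad, forces in N, time in s.
With the tool pointing down it reaches from about 0.375 to 0.925 m from the base axis. Payload 3.1 kg.
Tool frame: the origin (TCP) lies at the very end of the fingers, on their centre line; the grasp point (between the pads) lies 19 mm behind it (robot.hold_point_z is the distance from the TCP to the grasp point, in m); y points along the fingers, z is the direction in which the jaws open and shut, and the axes are right-handed (so a half turn about y gives the same grasp; the last joint's range is limited). The gripper opens to 85 mm and grips with 20 to 120 N. Pads are 22 mm wide; open, the fingers measure 114 mm over their backs; the gripper's body (76 mm by 85 mm) begins 54 mm behind the grasp point. The pads swing forward as they close: fully open they stand 13 mm farther back than shut.
Start: joints at [-1.423, 0.383, 0.044, 1.598, -0.018, 1.161, -0.05], TCP at [0.158, 0.63, 0.231] pointing down, gripper open.
Joint ranges: [-2.61, 2.61], [-0.41, 2.15], [-1.48, 1.57], [0, 2.5], [-1.57, 4.71], [0.05, 1.97], [-2.85, 2.85]. Speed limits (rad/s): [2.79, 2.79, 3.14, 3.14, 3.14, 3.14, 3.14].

## Interface

Orientations are given as a rotation vector (axis times angle).
In Python, from rig import status, cams, robot gives the robot as it stands. The module is installed in compiled form; this text tells all that it offers.
- The arm moves only by the tool step_arm, never from a script. Its argument "plan" is a list that holds one entry, the list of rows, each a list of 7 numbers: the finger opening in cm, from 0 to 8.54, then the shift along the world's x, y, z in cm, then the turn, a rotation vector about the world's x, y, z in degrees. In form: [[[claw, x, y, z, wx, wy, wz], ...]]. A call has 1 to 20 rows; each row is the pose to reach, as a shift and turn from the pose measured when the call began; what a row does not reach only later rows make up. A row lasts 1/10 s, in which the tool goes at most 50 mm and 8.59 degrees, less where a joint would pass 70% of its speed; a pose out of reach is approached as far as the arm can. A call with a gripper value outside its range is refused whole. The fingers move at their own pace and stop on an object; the grip force is fixed at half the most. Time passes only in rows, so rows that repeat a pose let the fingers close. It gives the time, the measured TCP pose, the force and the opening at its end, in the units of the state.
- status.get_state(): the state, without advancing time (a new reading comes with each control period).
- cams.read_camera(name): name is "scene" or "top" or "wrist"; returns a dict with "pixels" (384x512x3 uint8, red, green, blue), "vfov" (degrees; the focal length in pixels is half the picture's height over the tangent of half this angle, whatever the lens; pixels are square), "cx", "cy" (the principal point, pixels), "T" (4x4, takes a point from camera to world coordinates). Camera axes: x right, y down, z forward; pixel columns grow to the right and rows downward; lengths in m; the calibration is good to about 2 mm. A picture is of the moment at which its call begins. There is no depth.
- robot.job_done(): hands the job in, once; it reports no verdict.
The state is a dict: "clock": time; "joints": joint angles; "joint_velocities": joint speeds; "effort": joint torques, N m; "ee_pos": TCP position; "eef_rot": TCP orientation; "force": force on the tool from outside, world axes, zero at the start; "torque": the same for the moment, N m; "gripper_width": finger opening in m.
Only numpy, scipy, OpenCV 4.12 (cv2) and the standard library are available. Lean on these libraries where they do the work, as an engineer would, in place of code of your own. Each camera call takes 0.05 s, during which the arm holds its last target. There are 200 camera calls.

## Working session

There is one attempt and no reset: what is moved stays moved. The work goes in short steps, Python scripts to look and compute and a tool call to move; the robot and the scene stay as the last step left them, time stands still between calls to the robot, and variables do not carry over. Pictures are saved under pics/ and viewed, about 8 in all and at most 12, crops included, and the job is handed in when it is done.

Besides the shell and the picture viewer there is one more tool, called after ">>>" as name(argument=value, ...) on one line, values as JSON. step_arm: Moves the arm, as the interface text tells. Its arguments: {"type":"object","properties":{"plan":{"type":"array"}},"required":["plan"]}

```bash
ls; mkdir -p pics; cat > h.py <<'E'
import numpy as np, cv2
from rig import status, cams, robot
def cam(n,f=None):
    c=cams.read_camera(n)
    if f: cv2.imwrite('pics/'+f,cv2.cvtColor(c['pixels'],cv2.COLOR_RGB2BGR))
    return c
def F(c): return c['pixels'].shape[0]/2/np.tan(np.radians(c['vfov'])/2)
def ray(c,u,v,z):
    d=c['T'][:3,:3]@np.array([(u-c['cx'])/F(c),(v-c['cy'])/F(c),1]);o=c['T'][:3,3]
    return o+d*(z-o[2])/d[2]
def proj(c,p):
    q=c['T'][:3,:3].T@(np.array(p)-c['T'][:3,3]);return q[:2]/q[2]*F(c)+[c['cx'],c['cy']]
E
python3 - <<'E'
from h import *
a=cam('scene');b=cam('top')
for c in(a,b): print(c['T'].round(3).tolist(),c['vfov'],c['cx'],c['cy'])
im=np.vstack([a['pixels'],b['pixels']]);
cv2.imwrite('pics/top0.png',cv2.cvtColor(cv2.resize(b['pixels'],(800,600)),cv2.COLOR_RGB2BGR))
cv2.imwrite('pics/sc0.png',cv2.cvtColor(cv2.resize(a['pixels'],(800,600)),cv2.COLOR_RGB2BGR))
s=status.get_state();print(s)
E
```

```text
pics
[[0.483, 0.678, -0.554, 1.094], [0.875, -0.361, 0.322, -0.333], [0.018, -0.641, -0.768, 0.822], [0.0, 0.0, 0.0, 1.0]] 50.88510153987917 256.95136404629784 188.43842326884743
[[-0.013, -0.984, 0.176, 0.299], [-1.0, 0.012, -0.01, 0.008], [0.008, -0.176, -0.984, 1.358], [0.0, 0.0, 0.0, 1.0]] 46.729117212873746 264.8411098587749 193.1942829990711
{'clock': 0.1, 'joints': array([-1.42282657,  0.38379333,  0.04382456,  1.5994104 , -0.01788738,
        1.16117485, -0.04988754]), 'joint_velocities': array([ 5.04465101e-04, -7.98000535e-04, -1.46623454e-04, -3.60502099e-03,
       -1.39864961e-03, -4.93277404e-04, -5.58460810e-05]), 'effort': array([ 2.97161059e-03, -4.34726608e+01,  1.02937248e+00, -2.50452179e+01,
        1.08698747e-02,  5.49106728e-03,  1.06597074e-05]), 'ee_pos': array([0.15793827, 0.62964881, 0.2299897 ]), 'eef_rot': array([-1.56456996,  0.19304289, -0.1927915 ]), 'force': array([ 0.11712429, -0.06996699,  0.63271603]), 'torque': array([ 0.00268166,  0.04133412, -0.01443163]), 'gripper_width': 0.08516506183295476}
```

View pics/top0.png

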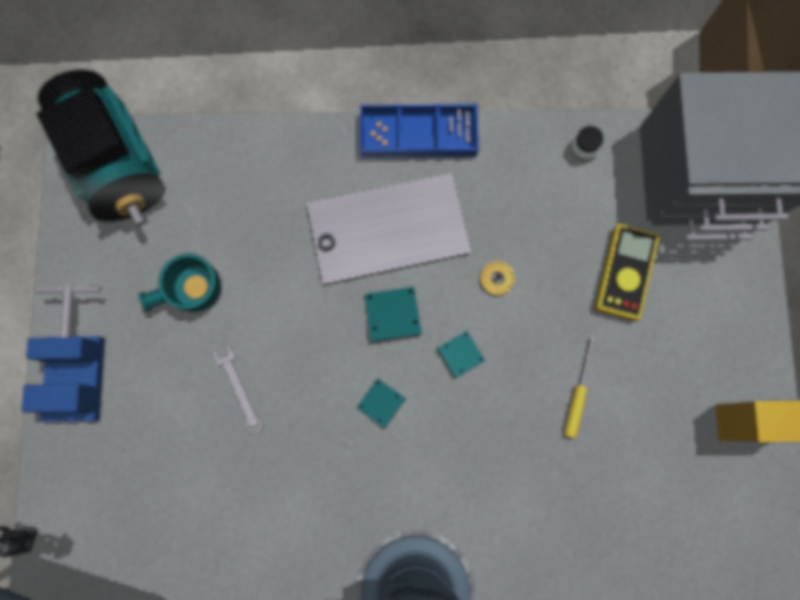

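View pics/sc0.png

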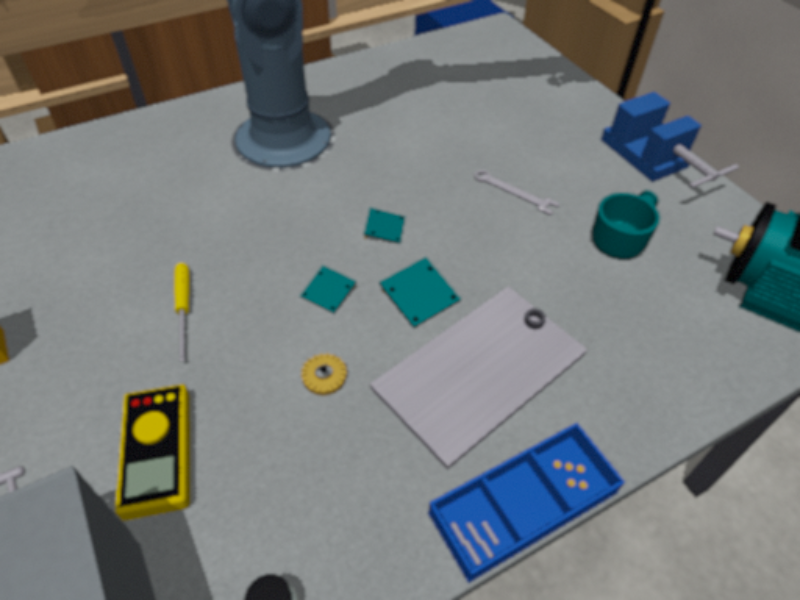

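Top picture (800x600): three teal squares, at (392,314), (461,354) and (381,403). The largest, at (392,314), lies just before the plate's near edge, which fits the cover. The others are visibly smaller. I'll measure them and confirm in one crop.

```bash
cat > m.py <<'E'
from h import *
b=cam('top');im=b['pixels'];hsv=cv2.cvtColor(im,cv2.COLOR_RGB2HSV)
t=cv2.inRange(hsv,(80,100,50),(98,255,255))
cs,_=cv2.findContours(t,0,1)
for c in cs:
    if cv2.contourArea(c)<300: continue
    r=cv2.boxPoints(cv2.minAreaRect(c)); 
    P=np.array([ray(b,u,v,.018) for u,v in r])
    print('teal',cv2.contourArea(c),r.round(1).tolist(),P[:,:2].round(4).tolist(),np.linalg.norm(P[1]-P[0]).round(3),np.linalg.norm(P[2]-P[1]).round(3))
# plate: bright pinkish
m=cv2.inRange(im,(135,120,120),(255,255,255))&(cv2.subtract(im[...,0],im[...,1])>4).astype(np.uint8)*255
m=cv2.morphologyEx(m,cv2.MORPH_OPEN,np.ones((3,3)));m=cv2.morphologyEx(m,cv2.MORPH_CLOSE,np.ones((5,5)))
cs,_=cv2.findContours(m,0,1)
for c in cs:
    if 2000<cv2.contourArea(c)<12000:
        r=cv2.boxPoints(cv2.minAreaRect(c));P=np.array([ray(b,u,v,.016) for u,v in r])
        print('plate',r.round(1).tolist(),P[:,:2].round(4).tolist(),np.linalg.norm(P[1]-P[0]).round(3),np.linalg.norm(P[2]-P[1]).round(3))
y=cv2.inRange(hsv,(15,100,120),(30,255,255));
cs,_=cv2.findContours(y,0,1)
for c in cs:
    x=c.reshape(-1,2).mean(0)
    if abs(x-[318,178]).max()<15: print('imp',ray(b,*x,.01))
print('ring',ray(b,209,155,.02))
x=im[165:285,200:325];cv2.imwrite('pics/crop1.png',cv2.cvtColor(cv2.resize(x,None,fx=5,fy=5,interpolation=2),cv2.COLOR_RGB2BGR))
E
python3 m.py
```

```text
teal 437.5 [[228.3000030517578, 260.5], [241.3000030517578, 242.39999389648438], [258.6000061035156, 254.6999969482422], [245.60000610351562, 272.8999938964844]] [[0.3359, 0.1058], [0.3893, 0.0669], [0.3519, 0.0154], [0.299, 0.0544]] 0.066 0.064
teal 423.5 [[280.0, 222.60000610351562], [298.3999938964844, 211.60000610351562], [309.5, 230.10000610351562], [291.1000061035156, 241.10000610351562]] [[0.4474, -0.0503], [0.4803, -0.1069], [0.4235, -0.139], [0.391, -0.0826]] 0.065 0.065
teal 887.5 [[232.8000030517578, 188.3000030517578], [264.29998779296875, 183.60000610351562], [268.79998779296875, 213.3000030517578], [237.3000030517578, 218.0]] [[0.5549, 0.0922], [0.5685, -0.0046], [0.4763, -0.0169], [0.463, 0.0787]] 0.098 0.093
teal 1095.5 [[85.5, 189.5], [119.5, 155.5], [144.0, 180.0], [110.0, 214.0]] [[0.5564, 0.5422], [0.6625, 0.4433], [0.584, 0.3649], [0.48, 0.464]] 0.145 0.111
teal 898.5 [[45.5, 58.900001525878906], [89.30000305175781, 50.70000076293945], [100.5, 110.69999694824219], [56.70000076293945, 118.9000015258789]] [[0.9865, 0.6953], [1.0137, 0.5563], [0.8091, 0.5095], [0.7834, 0.6453]] 0.142 0.21
imp [ 0.58668869 -0.17113191  0.01      ]
ring [0.66044327 0.16587474 0.02      ]
```

View pics/crop1.png

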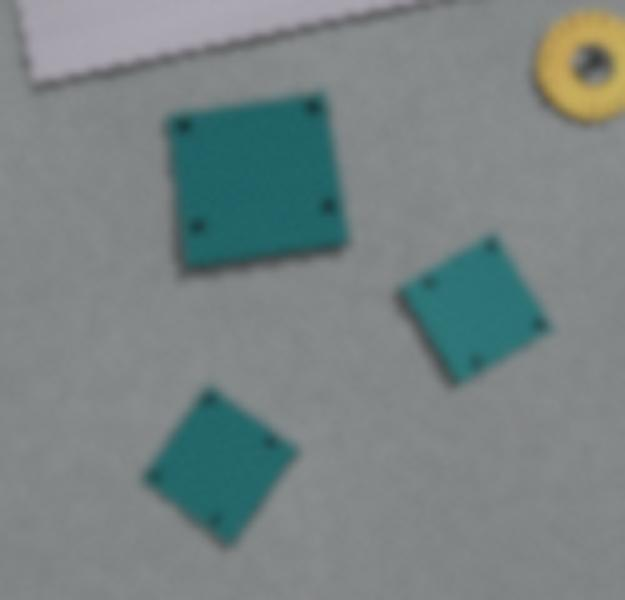

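```bash
cat > p.py <<'E'
from h import *
from scipy.spatial.transform import Rotation as R
b=cam('top')
P=np.array([ray(b,u*.64,v*.64,.016) for u,v in [(307,203),(453,176),(469,252),(323,283)]])
print(P[:,:2].round(3).tolist(),[np.linalg.norm(P[i]-P[i-3]).round(3) for i in range(4)])
# edge refinement: plate near edge via gradient along columns
g=cv2.cvtColor(b['pixels'],cv2.COLOR_RGB2GRAY).astype(float)
pts=[]
for u in list(range(212,300,2)):
    v0=int(round((283-(u/.64-323)*31/146)*.64)); s=g[v0-6:v0+7,u]; k=np.argmax(-np.diff(s)); pts.append((u,v0-6+k+.5))
W=np.array([ray(b,u,v,.016)[:2] for u,v in pts])
vx,vy,x0,y0=cv2.fitLine(W.astype(np.float32),cv2.DIST_HUBER,0,.001,.01).ravel()
n=np.array([abs(vy),-vx*np.sign(vy)]);yaw=np.arctan2(n[1],n[0])
print('near edge pt',x0,y0,'yaw',yaw,'resid',np.std((W-[x0,y0])@n))
for q in [(.5549,.0922),(.5685,-.0046),(.4763,-.0169),(.463,.0787)]: print('cover corner in edge frame n,t',((np.array(q)-[x0,y0])@n).round(4),((np.array(q)-[x0,y0])@[-n[1],n[0]]).round(4))
s=R.from_rotvec([-1.56457,.19304,-.19279]).as_matrix();print(s.round(3))
print('ring t',(ray(b,209,155,.02)[:2]-[x0,y0])@[-n[1],n[0]])
E
python3 p.py
```

```text
[[0.743, 0.206], [0.797, -0.089], [0.638, -0.117], [0.579, 0.173]] [np.float64(0.3), np.float64(0.162), np.float64(0.296), np.float64(0.168)]
near edge pt 0.6096789 0.023533028 yaw 0.20503148 resid 0.0009153699089854849
cover corner in edge frame n,t -0.0397 0.0784
cover corner in edge frame n,t -0.046 -0.0192
cover corner in edge frame n,t -0.1388 -0.0124
cover corner in edge frame n,t -0.1324 0.0839
[[ 0.97  -0.     0.243]
 [-0.243 -0.002  0.97 ]
 [ 0.    -1.    -0.002]]
ring t 0.1290247888008441
```

>>> step_arm(plan=[[[3,20,-30,0,0,0,10],[3,20,-30,0,0,0,20],[3,20,-30,0,0,0,25.8],[3,20,-30,0,0,0,25.8],[3,20,-30,0,0,0,25.8],[3,20,-30,0,0,0,25.8],[3,20,-30,0,0,0,25.8],[3,26.8,-61,-9,0,0,25.8],[3,26.8,-61,-9,0,0,25.8],[3,26.8,-61,-9,0,0,25.8],[3,26.8,-61,-9,0,0,25.8],[3,26.8,-61,-9,0,0,25.8],[3,26.8,-61,-9,0,0,25.8],[3,26.8,-61,-9,0,0,25.8],[3,26.8,-61,-9,0,0,25.8],[3,26.8,-61,-9,0,0,25.8]]])

```text
clock: 1.8
ee_pos: [0.4258, 0.0191, 0.1402]
eef_rot: [-1.567, -0.158, 0.159]
force: [0.5, 0.3, -1.3]
gripper_width: 0.0301
```

>>> step_arm(plan=[[[3,0,0,-3,1.5,-7.4,0],[3,0,0,-6,3,-14.7,0],[3,0,0,-9,4.6,-22,0],[3,0,0,-11,6.1,-29.4,0],[3,0,0,-12.5,6.1,-29.4,0],[3,0,0,-13.1,6.1,-29.4,0],[3,0,0,-13.1,6.1,-29.4,0]]])

```text
clock: 2.5
ee_pos: [0.4225, -0.0226, 0.0268]
eef_rot: [-1.662, -0.4, -0.09]
force: [0.2, -1.1, 0.0]
gripper_width: 0.03
```

```bash
cat > v.py <<'E'
import sys
from h import *
n=sys.argv[1]
a=cam('scene');b=cam('wrist')
x=a['pixels'][110:310,150:400];x=cv2.resize(x,(500,400),interpolation=2)
w=cv2.resize(b['pixels'],(500,375));w=cv2.copyMakeBorder(w,0,25,0,0,0)
im=np.hstack([x,w]);im=cv2.resize(im,(800,320))
cv2.imwrite(f'pics/{n}.png',cv2.cvtColor(im,cv2.COLOR_RGB2BGR))
s=status.get_state();p=s['ee_pos'];d=p[:2]-[.6097,.0235]
print('n,t,z mm',(1000*np.array([d@[.979,.2036],d@[-.2036,.979],p[2]])).round(1),s['force'].round(2),s['clock'])
E
python3 v.py v1
```

```text
n,t,z mm [-191.3   -6.1   27.3] [-1.09  0.39  0.93] 2.6
```

View pics/v1.png

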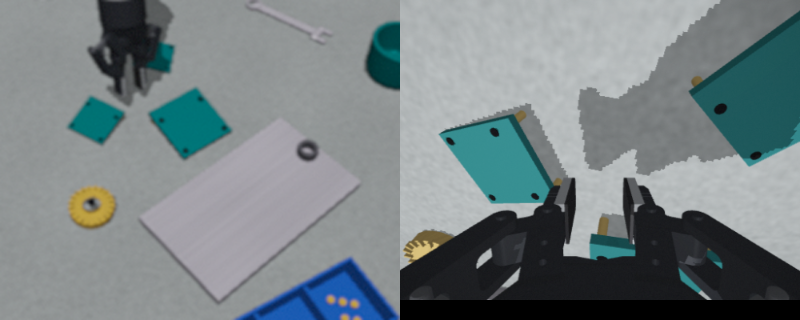

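```bash
python3 - <<'E'
from h import *
from scipy.spatial.transform import Rotation as R
s=status.get_state();print(s['joints'].round(3),s['ee_pos'],s['force'])
M=R.from_rotvec(s['eef_rot']).as_matrix();print(M.round(3))
g=R.from_rotvec([np.radians(6.1),np.radians(-29.4),0])*R.from_rotvec([-1.567,-.158,.159]);print(g.as_matrix().round(3), np.degrees((g*R.from_matrix(M).inv()).as_rotvec()))
E
```

```text
[ 0.049  0.187 -0.193  2.478  0.732  0.232  0.941] [ 0.42364877 -0.02139728  0.02734314] [-1.08685978  0.38749894  0.93111878]
[[ 0.933  0.312 -0.177]
 [ 0.21  -0.077  0.975]
 [ 0.291 -0.947 -0.137]]
[[ 0.849  0.49  -0.2  ]
 [ 0.173  0.1    0.98 ]
 [ 0.5   -0.866 -0.   ]] [ 10.14405068 -11.17857589   2.12825657]
```

```bash
cat > go.py <<'E'
import sys
from h import *
from scipy.spatial.transform import Rotation as R
# usage: go.py n t z tiltdeg (mm): prints shift cm and turn deg from now
n,t,z,a=map(float,sys.argv[1:5])
s=status.get_state()
N=np.array([.979,.2036,0]);T=np.array([-.2036,.979,0])
G=R.from_rotvec(-np.radians(a)*T)*R.from_matrix(np.c_[N,[0,0,-1],T])
p=np.array([.6097,.0235,0])+N*n/1e3+T*t/1e3+[0,0,z/1e3]
print('shift',((p-s['ee_pos'])*100).round(2),'turn',np.degrees((G*R.from_rotvec(s['eef_rot']).inv()).as_rotvec()).round(1))
E
python3 go.py -170 34 60 0;python3 go.py -170 34 8 0
```

```text
shift [1.27 4.36 3.27] turn [ 4.4 18.2  0.3]
shift [ 1.27  4.36 -1.93] turn [ 4.4 18.2  0.3]
```

>>> step_arm(plan=[[[3,0,0,2,0,0,0],[3,0,0,3.3,2,8,0],[3,0.6,2,3.3,4.4,16,0.3],[3,1.2,4.4,3.3,4.4,18.2,0.3],[3,1.2,4.4,3.3,4.4,18.2,0.3],[3,1.2,4.4,0,4.4,18.2,0.3],[3,1.2,4.4,-1.5,4.4,18.2,0.3],[3,1.2,4.4,-1.9,4.4,18.2,0.3],[3,1.2,4.4,-1.9,4.4,18.2,0.3]]])

```text
clock: 3.5
ee_pos: [0.4348, 0.0236, 0.0082]
eef_rot: [-1.564, -0.162, 0.164]
force: [0.4, 0.8, 0.6]
gripper_width: 0.0299
```

```bash
python3 v.py v2; python3 go.py -107 34 8 0
```

```text
n,t,z mm [-169.9   35.     9.2] [ 0.53 -0.42  0.53] 3.6
shift [ 6.18  1.18 -0.12] turn [ 0.   0.1 -0.1]
```

View pics/v2.png

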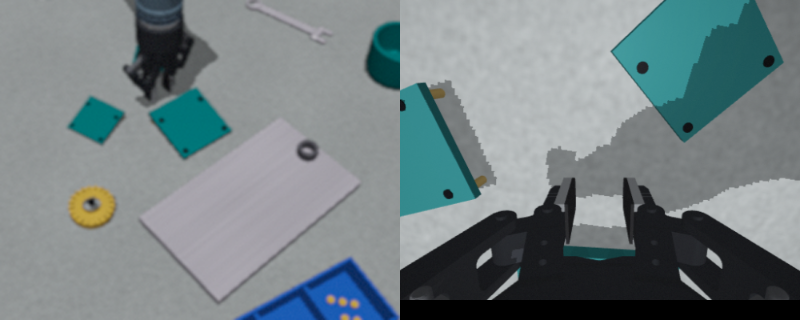

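v2: the hand stands just before the big cover's raised edge (its edge shows between the fingers at (600,250) on the right). The small covers are clear of it. Next I slide the cover to the plate.

>>> step_arm(plan=[[[3,0.8,0.15,-0.1,0,0,0],[3,1.4,0.27,-0.1,0,0,0],[3,1.9,0.36,-0.1,0,0,0],[3,2.4,0.46,-0.1,0,0,0],[3,2.8,0.54,-0.1,0,0,0],[3,3.2,0.61,-0.1,0,0,0],[3,3.6,0.69,-0.1,0,0,0],[3,4.0,0.76,-0.1,0,0,0],[3,4.4,0.84,-0.1,0,0,0],[3,4.8,0.92,-0.1,0,0,0],[3,5.1,0.97,-0.1,0,0,0],[3,5.4,1.03,-0.1,0,0,0],[3,5.7,1.09,-0.1,0,0,0]]])

```text
clock: 4.9
ee_pos: [0.4936, 0.0344, 0.0081]
eef_rot: [-1.565, -0.164, 0.161]
force: [-1.3, -0.5, 0.8]
gripper_width: 0.0301
```

```bash
python3 v.py v3; python3 m.py | sed -n 3,4p
```

```text
n,t,z mm [-110.8   34.4    8.3] [-1.23  0.13 -1.09] 5.0
teal 913.5 [[45.79999923706055, 58.79999923706055], [89.5999984741211, 50.79999923706055], [100.5, 110.69999694824219], [56.70000076293945, 118.69999694824219]] [[0.987, 0.6944], [1.0134, 0.5552], [0.8091, 0.5096], [0.7842, 0.6456]] 0.142 0.209
imp [ 0.58668869 -0.17113191  0.01      ]
```

View pics/v3.png

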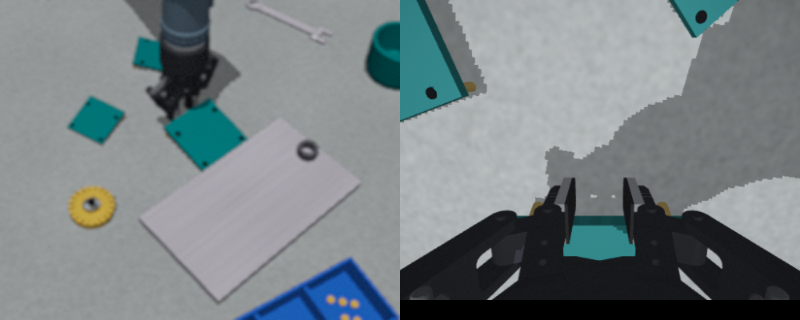

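v3: the cover is squarely in front of the fingers, with its dowels outside them at (535,210) and (662,210), and its far edge almost touches the plate. I'll creep forward until the force shows contact.

>>> step_arm(plan=[[[3,0.15,0.03,0,0,0,0],[3,0.3,0.06,0,0,0,0],[3,0.4,0.08,0,0,0,0]]])

```text
clock: 5.35
ee_pos: [0.4957, 0.0348, 0.008]
eef_rot: [-1.565, -0.161, 0.164]
force: [-5.9, -0.7, 4.6]
gripper_width: 0.0303
```

```bash
python3 - <<'E'
from h import *
s=status.get_state();print(s['force'])
b=cam('scene');im=b['pixels'];hsv=cv2.cvtColor(im,cv2.COLOR_RGB2HSV)
t=cv2.inRange(hsv,(80,100,50),(98,255,255));cs,_=cv2.findContours(t,0,1)
for c in cs:
    if cv2.contourArea(c)<300: continue
    a=cv2.approxPolyDP(c,3,True).reshape(-1,2)
    if not(220<a[:,0].mean()<330):continue
    for u,v in a:
        d=ray(b,u,v,.008)[:2]-[.6097,.0235];print(u,v,(1000*np.array([d@[.979,.2036],d@[-.2036,.979]])).round(1))
E
```

```text
[-5.87557034 -0.66112949  4.64167409]
281 172 [-106.1   94.3]
254 189 [-107.3   -1.2]
275 215 [ -9.6 -15.6]
303 197 [-5.6 78.8]
```

```bash
python3 go.py -128 34 12 30; python3 go.py -128 34 12 15
```

```text
shift [-1.82 -0.41  0.4 ] turn [  6.2 -29.5  -0.1]
shift [-1.82 -0.41  0.4 ] turn [  3.1 -14.8  -0.1]
```

>>> step_arm(plan=[[[3,-0.9,-0.2,0.4,0,0,0],[3,-1.8,-0.4,0.4,1,-5,0],[3,-1.8,-0.4,0.4,2.5,-12,0],[3,-1.8,-0.4,0.4,4,-19,0],[3,-1.8,-0.4,0.4,5.2,-25,0],[3,-1.8,-0.4,0.4,6.2,-29.5,0],[3,-1.8,-0.4,0.4,6.2,-29.5,0]]])

```text
clock: 6.1
ee_pos: [0.4666, 0.0166, 0.0029]
eef_rot: [-1.547, -0.434, -0.115]
force: [0.8, 0.3, 0.5]
gripper_width: 0.0302
```

```bash
python3 - <<'E'
from h import *
s=status.get_state();print(s['joints'].round(3),s['force'])
E
python3 go.py -128 34 9 30; python3 go.py -112 34 9 30;
```

```text
[ 0.284  0.336 -0.434  2.399  1.04   0.162  0.663] [0.83883668 0.33568021 0.45197406]
shift [1.09 1.41 0.61] turn [ 4.  -9.4  0.5]
shift [2.65 1.74 0.61] turn [ 4.  -9.4  0.5]
```

```bash
python3 go.py -120 34.5 10 15
```

```text
shift [1.86 1.63 0.71] turn [1.  5.2 0.2]
```

>>> step_arm(plan=[[[3,0,0.6,0.7,0.5,2.5,0.1],[3,0.5,1.4,0.7,1,5.2,0.2],[3,1.2,1.6,0.7,1,5.2,0.2],[3,1.8,1.6,0.7,1,5.2,0.2],[3,1.86,1.63,0.71,1,5.2,0.2]]])

```text
clock: 6.6
ee_pos: [0.4863, 0.0326, 0.0103]
eef_rot: [-1.529, -0.365, -0.048]
force: [0.2, -0.3, -0.3]
gripper_width: 0.0299
```

```bash
python3 v.py v4; python3 go.py -110 34.5 9.5 15; cat > path.py <<'E'
import sys,numpy as np
from h import *
# edge-following path from current measured pose: rows of shift in cm for cover angles
s=status.get_state();p=s['ee_pos'];off=float(sys.argv[1]);a=np.radians(float(sys.argv[2]))
for th in map(float,sys.argv[3:]):
    q=np.radians(th);E=np.array([-8*np.sin(q)-100*np.cos(q),100*np.sin(q)])
    c=E-11*np.array([np.cos(a),np.sin(a)])-8*np.array([-np.sin(a),np.cos(a)])+[off,0]
    w=np.array([.6097,.0235,0])+np.array([.979,.2036,0])*c[0]/1e3+np.array([-.2036,.979,0])*.0345+[0,0,c[1]/1e3]
    print(th,c.round(1),((w-p)*100).round(2).tolist())
E
python3 path.py 0 15 11.5 15 20 25 30 35 40 45 50 55 60
```

```text
n,t,z mm [-120.5   34.4    9.7] [-0.04 -0.57  0.11] 6.7
shift [ 1.02  0.22 -0.02] turn [0. 0. 0.]
11.5 [-108.1    9.4] [1.21, 0.26, -0.03]
15.0 [-107.2   15.3] [1.3, 0.28, 0.56]
20.0 [-105.3   23.6] [1.49, 0.32, 1.39]
25.0 [-102.6   31.7] [1.75, 0.37, 2.2]
30.0 [-99.2  39.4] [2.08, 0.44, 2.97]
35.0 [-95.1  46.8] [2.49, 0.52, 3.71]
40.0 [-90.3  53.7] [2.95, 0.62, 4.4]
45.0 [-84.9  60.1] [3.48, 0.73, 5.04]
50.0 [-79.  66.] [4.06, 0.85, 5.63]
55.0 [-72.5  71.3] [4.7, 0.98, 6.16]
60.0 [-65.5  76. ] [5.38, 1.13, 6.63]
```

View pics/v4.png

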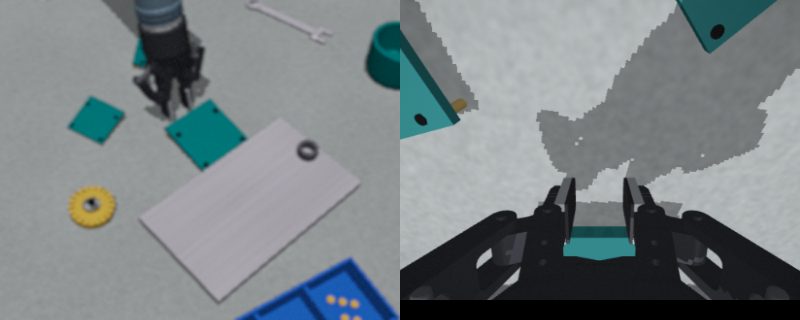

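v4: the hand is tilted, centred and just clear of the cover, which rests against the plate. I'll make contact and lift the first part along the edge's arc.

>>> step_arm(plan=[[[3,0.6,0.13,-0.03,0,0,0],[3,1.1,0.23,-0.03,0,0,0],[3,1.3,0.27,0,0,0,0],[3,1.35,0.28,0.25,0,0,0],[3,1.4,0.29,0.55,0,0,0],[3,1.5,0.31,0.95,0,0,0],[3,1.6,0.33,1.4,0,0,0],[3,1.6,0.33,1.4,0,0,0]]])

```text
clock: 7.5
ee_pos: [0.4995, 0.0357, 0.0236]
eef_rot: [-1.53, -0.362, -0.044]
force: [-4.1, -0.1, -1.5]
gripper_width: 0.03
```

```bash
python3 v.py v5;  python3 path.py 1 15 20 25 30 35 40 45 50 55 60 65 70 75
```

```text
n,t,z mm [-105.5   34.4   23.3] [-4.89 -0.46 -0.08] 7.6
20.0 [-104.3   23.6] [0.12, 0.04, 0.03]
25.0 [-101.6   31.7] [0.38, 0.09, 0.84]
30.0 [-98.2  39.4] [0.71, 0.16, 1.61]
35.0 [-94.1  46.8] [1.11, 0.24, 2.35]
40.0 [-89.3  53.7] [1.58, 0.34, 3.04]
45.0 [-83.9  60.1] [2.11, 0.45, 3.69]
50.0 [-78.  66.] [2.69, 0.57, 4.27]
55.0 [-71.5  71.3] [3.33, 0.7, 4.81]
60.0 [-64.5  76. ] [4.01, 0.85, 5.27]
65.0 [-57.1  80.1] [4.74, 1.0, 5.68]
70.0 [-49.3  83.4] [5.5, 1.16, 6.01]
75.0 [-41.2  86. ] [6.29, 1.32, 6.27]
```

View pics/v5.png

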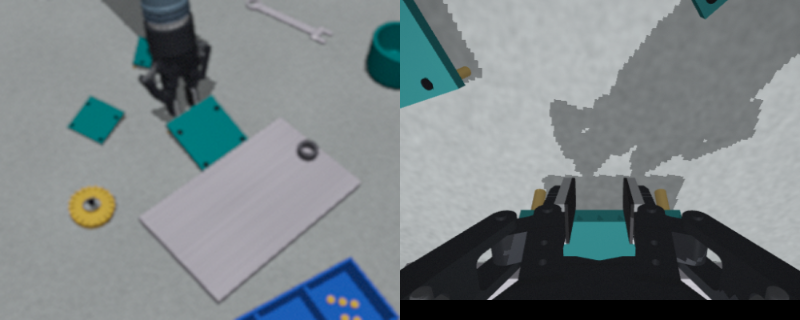

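v5: the edge seems lifted, with more of each dowel showing at (540,200) and (662,200) at a gentle 5 N. Continuing along the arc.

>>> step_arm(plan=[[[3,0.25,0.06,0.42,0,0,0],[3,0.38,0.09,0.84,0,0,0],[3,0.54,0.12,1.22,0,0,0],[3,0.71,0.16,1.6,0,0,0],[3,0.9,0.2,1.98,0,0,0],[3,1.11,0.24,2.35,0,0,0],[3,1.35,0.29,2.7,0,0,0],[3,1.58,0.34,3.04,0,0,0]]])

```text
clock: 8.4
ee_pos: [0.513, 0.0384, 0.0531]
eef_rot: [-1.532, -0.358, -0.04]
force: [-9.0, -0.9, 3.7]
gripper_width: 0.0297
```

```bash
python3 v.py v6;  python3 path.py 1 15 40 45 50 55 60 65 70 75 80; python3 - <<'E'
from h import *
b=cam('scene');im=b['pixels'];hsv=cv2.cvtColor(im,cv2.COLOR_RGB2HSV)
t=cv2.inRange(hsv,(80,100,40),(98,255,255));cs,_=cv2.findContours(t,0,1)
for c in cs:
    if cv2.contourArea(c)<200: continue
    a=cv2.approxPolyDP(c,3,True).reshape(-1,2)
    if 220<a[:,0].mean()<330: print(a.tolist())
E
```

```text
n,t,z mm [-90.2  34.2  53.9] [-6.64 -1.04  3.89] 8.5
40.0 [-89.3  53.7] [0.08, 0.05, -0.02]
45.0 [-83.9  60.1] [0.61, 0.16, 0.62]
50.0 [-78.  66.] [1.19, 0.28, 1.21]
55.0 [-71.5  71.3] [1.83, 0.41, 1.74]
60.0 [-64.5  76. ] [2.51, 0.55, 2.21]
65.0 [-57.1  80.1] [3.24, 0.7, 2.62]
70.0 [-49.3  83.4] [4.0, 0.86, 2.95]
75.0 [-41.2  86. ] [4.79, 1.03, 3.21]
80.0 [-32.8  87.9] [5.61, 1.2, 3.4]
[[286, 165], [258, 183], [276, 215], [303, 196]]
[[237, 133], [234, 149], [244, 151], [249, 139]]
```

View pics/v6.png

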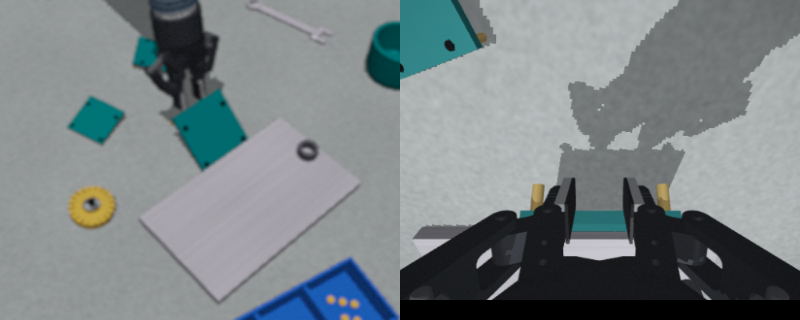

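v6: the cover is tipping up between the fingers and pivoting on the plate's edge. I'll check its angle numerically before going on.

```bash
cat > ang.py <<'E'
from h import *
b=cam('scene')
N=np.array([.979,.2036,0]);T=np.array([-.2036,.979,0]);O=np.array([.6097,.0235,0])
for th in range(10,95,5):
    q=np.radians(th);f=lambda t:proj(b,O+N*(-.1*np.cos(q)-.003)+T*t+[0,0,.1*np.sin(q)+.008*np.cos(q)]).round(0).tolist()
    print(th,f(.084),f(-.016))
E
python3 ang.py
```

```text
10 [280.0, 170.0] [251.0, 189.0]
15 [280.0, 169.0] [252.0, 187.0]
20 [281.0, 167.0] [252.0, 186.0]
25 [282.0, 166.0] [253.0, 185.0]
30 [284.0, 165.0] [254.0, 184.0]
35 [285.0, 164.0] [256.0, 183.0]
40 [287.0, 163.0] [257.0, 182.0]
45 [288.0, 163.0] [259.0, 182.0]
50 [290.0, 163.0] [260.0, 182.0]
55 [292.0, 163.0] [262.0, 183.0]
60 [295.0, 164.0] [264.0, 183.0]
65 [297.0, 165.0] [267.0, 184.0]
70 [299.0, 166.0] [269.0, 186.0]
75 [302.0, 167.0] [271.0, 187.0]
80 [304.0, 169.0] [274.0, 189.0]
85 [307.0, 171.0] [276.0, 191.0]
90 [309.0, 173.0] [279.0, 193.0]
```

>>> step_arm(plan=[[[3,0.25,0.08,0.3,0,0,0],[3,0.5,0.13,0.62,0,0,0],[3,0.8,0.19,0.92,0,0,0],[3,1.1,0.25,1.21,0,0,0],[3,1.42,0.31,1.48,0,0,0],[3,1.75,0.38,1.74,0,0,0],[3,2.1,0.45,1.98,0,0,0],[3,2.45,0.53,2.21,0,0,0],[3,2.8,0.61,2.42,0,0,0],[3,3.2,0.69,2.62,0,0,0]]])

```text
clock: 9.6
ee_pos: [0.5469, 0.0456, 0.0802]
eef_rot: [-1.531, -0.36, -0.043]
force: [-0.5, -0.6, 0.2]
gripper_width: 0.0299
```

```bash
cat > c.py <<'E'
from h import *
b=cam('scene');im=b['pixels'];hsv=cv2.cvtColor(im,cv2.COLOR_RGB2HSV)
t=cv2.inRange(hsv,(80,100,40),(98,255,255));cs,_=cv2.findContours(t,0,1)
for c in cs:
    if cv2.contourArea(c)<200: continue
    a=cv2.approxPolyDP(c,3,True).reshape(-1,2)
    if 220<a[:,0].mean()<350: print(a.tolist())
s=status.get_state();p=s['ee_pos'];d=p[:2]-[.6097,.0235]
print('n,t,z mm',(1000*np.array([d@[.979,.2036],d@[-.2036,.979],p[2]])).round(1),s['force'].round(2),s['clock'])
E
python3 c.py; python3 path.py 1 15 65 70 75 80
```

```text
[[297, 166], [268, 184], [276, 214], [304, 195]]
[[236, 135], [235, 150], [249, 153], [255, 149], [256, 138]]
n,t,z mm [-55.8  34.5  80.8] [0.31 0.85 0.  ] 9.65
65.0 [-57.1  80.1] [-0.13, -0.02, -0.08]
70.0 [-49.3  83.4] [0.64, 0.14, 0.26]
75.0 [-41.2  86. ] [1.43, 0.3, 0.52]
80.0 [-32.8  87.9] [2.25, 0.47, 0.71]
```

>>> step_arm(plan=[[[3,0.5,0.1,0.2,0,0,0],[3,1.0,0.2,0.4,0,0,0],[3,1.5,0.31,0.5,0,0,0],[3,2.0,0.41,0.5,0,0,0],[3,2.5,0.52,0.5,0,0,0],[3,2.9,0.6,0.5,0,0,0],[3,3.3,0.69,0.5,0,0,0],[3,3.6,0.75,0.5,0,0,0],[3,3.9,0.81,0.5,0,0,0]]])

```text
clock: 10.55
ee_pos: [0.5873, 0.0541, 0.0857]
eef_rot: [-1.531, -0.362, -0.044]
force: [-0.2, 0.0, 0.7]
gripper_width: 0.0301
```

```bash
python3 c.py
```

```text
[[309, 174], [279, 193], [277, 214], [306, 193]]
[[237, 133], [234, 149], [255, 154], [258, 139]]
n,t,z mm [-15.2  34.5  85.9] [0.43 0.51 0.14] 10.6
```

The cover is now upright (corners match 90°). I'll push gently past upright.

>>> step_arm(plan=[[[3,0.25,0.05,0,0,0,0],[3,0.5,0.1,0,0,0,0],[3,0.75,0.15,0,0,0,0],[3,1.0,0.21,0,0,0,0],[3,1.25,0.26,0,0,0,0],[3,1.5,0.31,0,0,0,0],[3,1.75,0.36,0,0,0,0],[3,2.0,0.42,0,0,0,0],[3,2.0,0.42,0,0,0,0],[3,2.0,0.42,0,0,0,0]]])

```text
clock: 11.6
ee_pos: [0.6078, 0.0585, 0.0859]
eef_rot: [-1.53, -0.362, -0.045]
force: [0.4, 0.4, -0.5]
gripper_width: 0.0301
```

```bash
python3 c.py; python3 v.py v7
```

```text
[[237, 133], [234, 149], [255, 154], [258, 139]]
n,t,z mm [ 5.1 34.6 85.9] [ 0.15  0.63 -0.35] 11.65
n,t,z mm [ 5.1 34.6 85.9] [-0.22 -1.06  1.09] 11.75
```

View pics/v7.png

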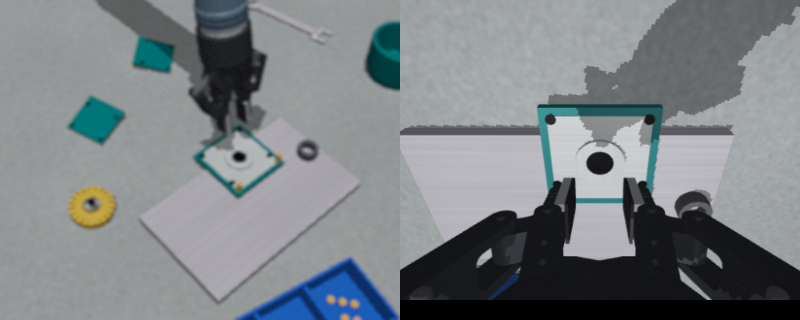

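v7: the cover has fallen onto the plate bare-metal side up, with dowels at (237,188) and (277,155) in the left view. It overhangs the near edge by about 20 mm, and the seal ring is clear. I'll back off, straighten the hand and push.

```bash
python3 go.py -55 34.5 86 0; python3 go.py -55 34.5 18.5 0;python3 - <<'E'
from h import *
b=cam('wrist')
for u,v in [(538,105),(662,105),(548,200),(652,200)]:
    p=ray(b,(u-400)*1.25*512/500,v*1.25*512/500,.024);d=p[:2]-[.6097,.0235];print((1000*np.array([d@[.979,.2036],d@[-.2036,.979]])).round(1))
E
```

```text
shift [-5.88 -1.23  0.01] turn [-2.9 14.6  0. ]
shift [-5.88 -1.23 -6.74] turn [-2.9 14.6  0. ]
[-30.5 -13.7]
[-30.4  83.5]
[ 67.8 -16.3]
[67.8 86.4]
```

>>> step_arm(plan=[[[2,-1.5,-0.3,0,0,0,0],[2,-3.5,-0.7,0,-1,5,0],[2,-5.88,-1.23,0,-2,10,0],[2,-6.4,-1.34,0,-2.9,14.6,0],[2,-6.4,-1.34,-3,-2.9,14.6,0],[2,-6.4,-1.34,-5.5,-2.9,14.6,0],[2,-6.4,-1.34,-6.7,-2.9,14.6,0],[2,-6.4,-1.34,-6.75,-2.9,14.6,0],[2,-6.4,-1.34,-6.75,-2.9,14.6,0]]])

```text
clock: 12.7
ee_pos: [0.5439, 0.0452, 0.0188]
eef_rot: [-1.564, -0.161, 0.159]
force: [0.1, 0.6, -0.3]
gripper_width: 0.02
```

```bash
python3 c.py; python3 go.py 20 34 18.5 0
```

```text
[[237, 133], [234, 149], [255, 154], [258, 139]]
n,t,z mm [-59.4  34.6  19.4] [0.08 0.65 0.61] 12.75
shift [ 7.79  1.55 -0.09] turn [-0.1  0.1  0. ]
```

>>> step_arm(plan=[[[2,0.7,0.14,-0.08,0,0,0],[2,1.2,0.24,-0.08,0,0,0],[2,1.6,0.32,-0.08,0,0,0],[2,2.0,0.4,-0.08,0,0,0],[2,2.4,0.48,-0.08,0,0,0],[2,2.8,0.56,-0.08,0,0,0],[2,3.2,0.64,-0.08,0,0,0],[2,3.6,0.72,-0.08,0,0,0],[2,4.0,0.8,-0.08,0,0,0]]])

```text
clock: 13.65
ee_pos: [0.5843, 0.0532, 0.018]
eef_rot: [-1.564, -0.162, 0.159]
force: [-0.9, 0.6, -0.7]
gripper_width: 0.02
```

```bash
python3 v.py v8;python3 go.py 20 34 18.5 0
```

```text
n,t,z mm [-17.6  34.3  18.5] [-0.83 -0.33  0.29] 13.75
shift [3.69 0.74 0.  ] turn [-0.1  0.2  0.1]
```

View pics/v8.png

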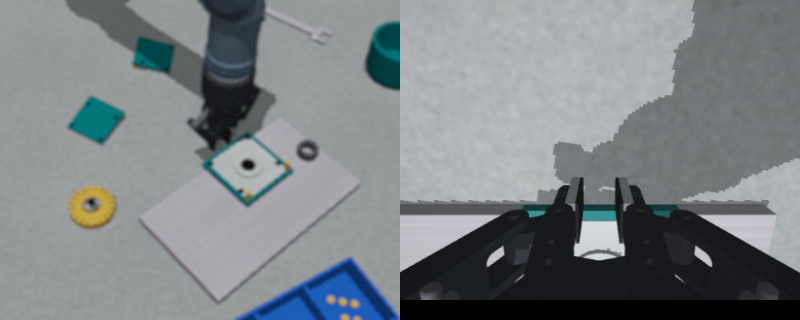

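v8: the cover slides squarely under the push and the ring is still clear. I'll push the remaining ~40 mm.

>>> step_arm(plan=[[[2,0.4,0.08,0.05,0,0,0],[2,0.8,0.16,0.05,0,0,0],[2,1.2,0.24,0.05,0,0,0],[2,1.6,0.32,0.05,0,0,0],[2,2.0,0.4,0.05,0,0,0],[2,2.4,0.48,0.05,0,0,0],[2,2.8,0.56,0.05,0,0,0],[2,3.2,0.65,0.05,0,0,0],[2,3.5,0.71,0.05,0,0,0],[2,3.8,0.77,0.05,0,0,0],[2,4.0,0.81,0.05,0,0,0],[2,4.0,0.81,0.05,0,0,0],[2,3.0,0.6,0.05,0,0,0],[2,1.0,0.2,1,0,0,0],[2,-2.0,-0.4,5,0,0,0],[2,-6.0,-1.2,10,0,0,0],[2,-10,-2,14,0,0,0],[2,-12,-2.4,16,0,0,0],[2,-12,-2.4,16,0,0,0]]])

```text
clock: 15.65
ee_pos: [0.4648, 0.0276, 0.1827]
eef_rot: [-1.574, -0.167, 0.151]
force: [1.1, 0.4, -1.1]
gripper_width: 0.0199
```

```bash
python3 - <<'E'
from h import *
a=cam('top');b=cam('scene')
x=cv2.resize(a['pixels'][90:290,170:330],(400,500),interpolation=2);y=cv2.resize(b['pixels'][150:310,220:380],(400,400),interpolation=2)
y=cv2.copyMakeBorder(y,0,100,0,0,0)
cv2.imwrite('pics/v9.png',cv2.cvtColor(np.hstack([x,y]),cv2.COLOR_RGB2BGR))
s=status.get_state();print(s['ee_pos'],s['force'],s['clock'])
E
```

```text
[0.46589153 0.02837234 0.17975892] [ 0.32936418 -0.29230735 -0.42006107] 15.75
```

View pics/v9.png

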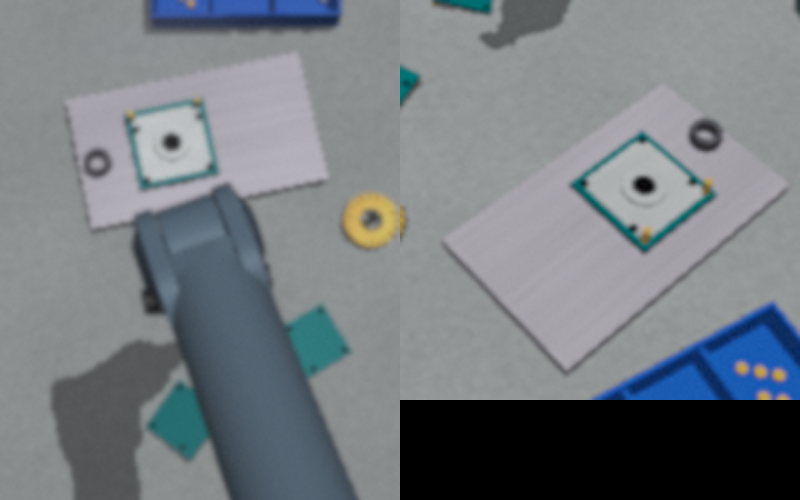

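v9: the whole cover lies on the plate, bare side up with dowels at (130,115) and (197,102). It sits about 30 mm inside the near edge, and the ring at (97,162) is untouched. The hand is clear, so I'm handing in.

```bash
python3 -c "
from rig import robot;print(robot.job_done())"
```

```text
the job is handed in; nothing more can be done
None
```

The pump cover now lies flat on the steel plate, bare-metal side and brass dowels up, with nothing overhanging. I handed the job in at about 15.8 s of robot time, with the hand well clear.

**What I did:** I slid the cover against the plate with slightly open fingertips, never gripping it. I lifted its raised edge along its arc until it stood upright, then nudged it past upright so it fell onto the plate. Finally I pushed it about 60 mm further on. The highest push force I read was about 10 N.

**Last checks:** In the final pictures the cover sits about 30 mm inside the near edge. The seal ring stands clear of it, and the two small covers and the impeller look unmoved. I did not measure the other tools again at the end.

**What went wrong:** My first two attempts to tilt the hand 30° hit a joint limit and drifted the hand, up to about 4 cm sideways, near one of the small covers. I saw no contact force beyond about 1 N and no movement of that cover. After that I used a 15° tilt.

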